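# Reverse the hold-down arm of a bench jig, then load and shuttle its tray

### The job

Set the bench jig up for the drawer pulls: pull its lock knob all the way out, lift the wooden hold-down arm off its pivot pin, turn it end for end and refit it with its narrow end on the pin and its wide shoe reaching out over the tray lane, down in its cradle, then push the knob fully home. After that, stand all the drawer pulls (two or three of them) upright on their feet, side by side on the floor of the tray while it is still out at the side of the lane. Last, slide the loaded tray along the lane, without ever lifting or tipping it, to the marked place under the shoe; leave the other things on the bench alone.

Things in the scene. Friction and masses are not known exactly. Their poses are not given: they have to be found in the camera images.
- jig: Fixed bench jig, yawed up to 0.15 rad. Origin on the table top under the middle of the fitted arm; x points away from the robot along the arm, y left, z up. Boards 12 mm thick: one under pin and cradle (x -48..165, y -140..90 mm), and the smooth grey tray lane (x -173..-48, y -345..105 mm) with white corner marks for the tray's loading place (y about -190) and its place under the shoe (y 0).
- pin_seat (a point): Foot of the upright steel pivot pin: centre of the top of an aluminium boss (36 mm diameter), 54 mm above the table, at jig x 100, y 0. The pin is 12 mm in diameter and rises 30 mm from here, the last 8 mm tapering to 5 mm. A fitted hole of the arm has its lower mouth here.
- cradle (a point): Centre of the cradle floor, at jig x -34, y 0, 54 mm above the table, level with the boss. The block is 16 mm along x; its two cheeks rise 10 mm above the floor, 38 mm apart about y 0; the 30 mm wide arm lies between them.
- tray_mark (a point): Where the tray's origin must end: centre of the marked place under the shoe, on the lane's top, at jig x -110, y 0, z 12 mm. The tray then lies along the jig's axes.
- lock (a joint): Travel of the lock bolt (m): 0 fully home, 0.035 right out. Pull along jig -y, push along +y, about 4 N; it stays where left. Home, its 10 mm rod crosses over the arm at the cradle (rod underside 73 mm up), so the arm cannot be lifted; out, it clears the arm. Its dark housing, top 94 mm above the table, stands right of the cradle (jig x -47..-21, y -58..-32 mm).
- lock_knob (a point): Centre of the black round knob on the lock bolt: 30 mm in diameter, 24 mm long along its sliding axis (jig y), 78 mm above the table; moves with the bolt. 17 mm of bare rod between knob and housing when home. Can be pinched from above across its diameter (along jig x).
- bar: Hold-down arm of pale wood, loose, 0.16 kg, 250 x 30 x 16 mm; the 50 mm at its +x end (the shoe) are 70 mm wide. Origin at the middle of its underside, x along it to the shoe. A 16 mm through hole 100 mm from the middle at each end. At the start the shoe is on the pin. Gripped across the middle it balances; raise it over 30 mm to leave the pin, 50 mm to swing over the lock housing.
- shoe_hole (a point): Centre of the lower mouth of the hole in the wide shoe end of the arm.
- nose_hole (a point): Centre of the lower mouth of the hole in the narrow end of the arm.
- tray: Loose wooden tray, 0.6 kg, on the jig's lane. Origin at the centre of its underside; 180 mm along its y, 96 mm along its x. Floor 6 mm thick, rim 6 mm wide, 14 mm high overall; inside 84 x 168 mm. An upright grip stands on a ledge at its -y end (robot's right). Starts near the loading place, slightly askew. Three drawer pulls fit side by side, along its x, 54 mm apart.
- tray_grip (a point): Centre of the top of the tray's upright grip, a dark block 24 mm (tray x) by 20 mm (tray y), at y -107 mm in the tray's frame, top 60 mm above the tray's underside, rising 48 mm above its ledge.
- pull1: A dark wooden drawer pull, loose, 40 g: a bridge shape 66 mm long (its x), 24 mm wide (its y), 26 mm high, on two feet with an arch between. Origin at the centre of its underside, z up. Left of the jig at the start, at any of four places. Two or three of the four are there, the others absent (None).
- pull2: A dark wooden drawer pull, loose, 40 g: a bridge shape 66 mm long (its x), 24 mm wide (its y), 26 mm high, on two feet with an arch between. Origin at the centre of its underside, z up. Left of the jig at the start, at any of four places. Two or three of the four are there, the others absent (None).
- pull3: A dark wooden drawer pull, loose, 40 g: a bridge shape 66 mm long (its x), 24 mm wide (its y), 26 mm high, on two feet with an arch between. Origin at the centre of its underside, z up. Left of the jig at the start, at any of four places. Two or three of the four are there, the others absent (None).
- pull4: A dark wooden drawer pull, loose, 40 g: a bridge shape 66 mm long (its x), 24 mm wide (its y), 26 mm high, on two feet with an arch between. Origin at the centre of its underside, z up. Left of the jig at the start, at any of four places. Two or three of the four are there, the others absent (None).
- screw_tin: Bystander: small steel tin, 30 mm in diameter, 35 mm high, among the drawer pulls. Origin at the centre of its underside. Leave it alone.
- glue: Bystander: white glue bottle, 60 mm in diameter, 150 mm high, right of the jig. Leave it alone.
- wax: Bystander: brass-coloured wax tin, 72 mm in diameter, 45 mm high, right of the jig. Leave it alone.
- tape: Bystander: roll of paper tape, 100 mm in diameter, 24 mm high, right of the jig. Leave it alone.
- sanding_block: Bystander: cork sanding block, 110 x 65 x 35 mm (x, y, z), origin at the centre of its underside, behind the drawer pulls. Leave it alone.
- driver: Bystander: screwdriver lying far left. Leave it alone.
- offcut: Bystander: pale wood offcut, 160 x 45 x 30 mm, far left. Leave it alone.

How it is judged:
On the way, in this order (a step that is already met when the one before it is completed fails the run):
1. the lock knob is pulled out (28 mm or more) (value of joint lock above 0.028 m), for 0.2 s.
2. the arm is back on the pin by its narrow end, shoe over the lane, lying flat in boss and cradle (distance between nose_hole and pin_seat below 0.006 m and x of shoe_hole in the frame of jig below -0.085 m and angle between bar's own z axis and vertical below 0.06 rad and y of shoe_hole in the frame of jig between -0.03 and 0.03 m), for 0.3 s.
3. the lock knob is pushed home over the refitted arm (within 5 mm) (all of step 2 and value of joint lock below 0.005 m), for 0.2 s.
4. all the drawer pulls stand in the tray while it is still at the side (100 mm or more short of its mark) (x of pull1 in the frame of tray between -0.04 and 0.04 m and y of pull1 in the frame of tray between -0.08 and 0.08 m and z of pull1 in the frame of tray between 0.001 and 0.011 m and angle between each of pull1, pull2, pull3, pull4's own z axis and vertical below 0.15 rad and x of pull2 in the frame of tray between -0.04 and 0.04 m and y of pull2 in the frame of tray between -0.08 and 0.08 m and z of pull2 in the frame of tray between 0.001 and 0.011 m and x of pull3 in the frame of tray between -0.04 and 0.04 m and y of pull3 in the frame of tray between -0.08 and 0.08 m and z of pull3 in the frame of tray between 0.001 and 0.011 m and x of pull4 in the frame of tray between -0.04 and 0.04 m and y of pull4 in the frame of tray between -0.08 and 0.08 m and z of pull4 in the frame of tray between 0.001 and 0.011 m and y of tray in the frame of jig below -0.1 m), for 0.2 s.
At the end, for the whole second after the job is handed in: Arm on the pin by its narrow end (hole within 6 mm of its seat), shoe over the lane within 30 mm of the centre line, flat; lock within 5 mm of home; every pull upright (0.15 rad) on the tray floor; tray at the mark within 15 mm each way and 0.12 rad; at rest (all of step 3 and x of pull1 in the frame of tray between -0.04 and 0.04 m and y of pull1 in the frame of tray between -0.08 and 0.08 m and z of pull1 in the frame of tray between 0.001 and 0.011 m and angle between each of pull1, pull2, pull3, pull4's own z axis and vertical below 0.15 rad and x of pull2 in the frame of tray between -0.04 and 0.04 m and y of pull2 in the frame of tray between -0.08 and 0.08 m and z of pull2 in the frame of tray between 0.001 and 0.011 m and x of pull3 in the frame of tray between -0.04 and 0.04 m and y of pull3 in the frame of tray between -0.08 and 0.08 m and z of pull3 in the frame of tray between 0.001 and 0.011 m and x of pull4 in the frame of tray between -0.04 and 0.04 m and y of pull4 in the frame of tray between -0.08 and 0.08 m and z of pull4 in the frame of tray between 0.001 and 0.011 m and x of tray in the frame of tray_mark between -0.015 and 0.015 m and y of tray in the frame of tray_mark between -0.015 and 0.015 m and angle between the y axis of tray and the y axis of jig, either way round below 0.12 rad and z of tray in the frame of tray_mark below 0.004 m and linear speed of each of tray, bar below 0.02 m/s); the robot touches nothing.
It fails at once if the tray is lifted more than 8 mm off the lane, or tipped (z of tray in the frame of jig above 0.02 m or angle between tray's own z axis and vertical above 0.12 rad).
It fails at once if the glue bottle is knocked over (angle between glue's own z axis and vertical above 0.6 rad).
It fails at once if a bystander is pushed more than 60 mm away (distance of any of screw_tin, glue, wax, tape, sanding_block, driver, offcut from where it was at the start of the episode above 0.06 m).
Of pull1, pull2, pull3, pull4 only 2 to 3 are there at a start; the rules pass over those that are not, and their reading is None.
At some moment in a run one of pull1, pull2, pull3, pull4 may be knocked a few centimetres aside while the robot is not near it.
It also fails if it takes over 192 s, if anything falls off the work surface, if the arm or the gripper's body presses on something with over 40 N, if the wrist force passes 120 N, or if a joint passes its speed limit or range.

### The arm

A 6-joint arm with a two-finger parallel gripper is mounted at the origin on the work surface. World frame = base frame: x ahead of the robot, y to its left, z up, the work surface at z = 0. Lengths are in m, angles in rad, forces in N, time in s.
With the tool pointing down it reaches from about 0.325 to 0.775 m from the base axis. Payload 5.5 kg.
Tool frame: the origin (TCP) lies between the finger pads; the fingertips stand 8 mm ahead of it and the grasp point (between the pads) lies 11 mm behind it (tcp_to_tips is the distance from the TCP to the fingertips, in m); z points along the fingers, y is the direction in which the jaws open and shut (so a half turn about z gives the same grasp; the last joint's range is limited). The gripper opens to 88 mm and grips with 3 to 60 N. Pads are 20 mm wide; open, the fingers measure 115 mm over their backs; the gripper's body (75 mm by 178 mm) begins 61 mm behind the grasp point.
Start: joints at [1.227, 0.091, 1.231, -0, 1.82, -0.057], TCP at [0.17, 0.576, 0.231] pointing down, gripper open.
Joint ranges: [-2.87, 2.87], [-0.86, 2.18], [0.17, 2.46], [-1.51, 4.65], [0.06, 2.69], [-2.65, 2.65]. Speed limits (rad/s): [2.57, 2.57, 3.01, 3.14, 3.14, 3.14].

### API

Orientations are given as a unit quaternion [w, x, y, z].
In Python, from bench import * gives the robot as it stands. Calls block until the motion is done:
- move_to(position, orientation): joint-space move of the TCP to a pose.
- move_l(position, speed=0.15, orientation=None): straight line of the TCP; orientation=None keeps the orientation; speed is the mean speed in m/s.
- movej(angles): joint-space move.
- gripper_open() and close(): open the fingers fully, or close them until they stop; the grip force is fixed at half the most.
- hold(seconds).
- inverse_kinematics(position, orientation): joint angles nearest the present ones, or None.
- state(): the state.
- get_image(name): name is "scene" or "side" or "wrist"; returns a dict with "frame" (480x640x3 uint8, blue, green, red), "depth" (480x640 float32, m along the optical axis (not along the pixel's ray), 0 where there is no reading), "camera_matrix" (3x3 intrinsics, pixels), "view" (4x4, takes a point from world to camera coordinates). Camera axes: x right, y up, looking along -z (the intrinsics and any distortion apply to the point x, -y, -z); pixel columns grow to the right and rows downward; lengths in m; the calibration is good to about 2 mm. A picture is of the moment at which its call begins.
A pose or a line that the arm cannot do raises IKError and nothing moves.
- job_done(): hands the job in, once; it reports no verdict.
The state is a dict: "time": time; "joint_pos": joint angles; "dq": joint speeds; "joint_torque": joint torques, N m; "ee_pos": TCP position; "ee_rot": TCP orientation; "ft_force": force on the tool from outside, world axes, zero at the start; "moment": the same for the moment, N m; "finger_gap": finger opening in m.
Only numpy, scipy, OpenCV 4.12 (cv2) and the standard library are available. Lean on these libraries where they do the work, as an engineer would, in place of code of your own. Each camera call takes 0.05 s, during which the arm holds its last target.

## Working session

There is one attempt and no reset: what is moved stays moved. The work goes in short steps, each a Python script; the robot and the scene stay as the last script left them, time stands still between calls to the robot, and variables do not carry over. Pictures are saved under pics/ and viewed, and the job is handed in when it is done.

```bash
mkdir -p pics; ls
python3 - <<'E'
from bench import *
import cv2,numpy as np
s=state(); print(s)
for n in ("scene","side","wrist"):
    d=get_image(n); cv2.imwrite(f"pics/{n}0.png",d["frame"]); np.savez(f"pics/{n}0.npz",**d)
    print(n,d["camera_matrix"].tolist(),np.round(d["view"],4).tolist(),[k for k in d])
E
```

```text
pics
{'time': 0.0, 'joint_pos': array([ 1.22729671e+00,  9.18785511e-02,  1.23183641e+00,  1.54552497e-05,
        1.81978404e+00, -5.67082957e-02]), 'dq': array([ 2.27510336e-03,  1.64548450e-03,  1.04181868e-03,  3.44012039e-04,
        9.19339035e-06, -6.14866470e-04]), 'joint_torque': array([ 1.87065580e-04, -4.46445751e+01, -4.06448758e+01,  6.95564831e-02,
        2.91864696e-02, -1.77660904e-04]), 'ee_pos': array([0.16963875, 0.57524612, 0.229523  ]), 'ee_rot': array([-1.96805835e-04,  1.42902799e-01,  9.89736269e-01, -9.32668354e-04]), 'ft_force': array([0.29199386, 0.46115364, 0.09580475]), 'moment': array([ 0.01299965,  0.03503907, -0.03032591]), 'finger_gap': 0.08786476943448163}
scene [[494.28279133528855, 0.0, 327.78538502403757], [0.0, 494.28279133528855, 246.59184308588553], [0.0, 0.0, 1.0]] [[-0.6887, 0.7248, 0.0191, 0.3822], [-0.3865, -0.3892, 0.8362, 0.1562], [0.6135, 0.5685, 0.5481, -1.8255], [0.0, 0.0, 0.0, 1.0]] ['frame', 'depth', 'camera_matrix', 'view']
side [[613.6089130563927, 0.0, 320.2333267721829], [0.0, 613.6089130563927, 243.41198056169583], [0.0, 0.0, 1.0]] [[-0.9183, -0.3958, 0.0063, 0.5085], [0.2816, -0.6419, 0.7132, -0.1977], [-0.2782, 0.6567, 0.7009, -1.2827], [0.0, 0.0, 0.0, 1.0]] ['frame', 'depth', 'camera_matrix', 'view']
wrist [[383.2544760629093, 0.0, 318.91032412564317], [0.0, 383.2544760629093, 236.33638137766823], [0.0, 0.0, 1.0]] [[0.2836, 0.9589, -0.0028, -0.5988], [-0.9247, 0.2727, -0.2658, 0.032], [-0.2541, 0.078, 0.964, -0.3916], [0.0, 0.0, 0.0, 1.0]] ['frame', 'depth', 'camera_matrix', 'view']
```

View pics/scene0.png

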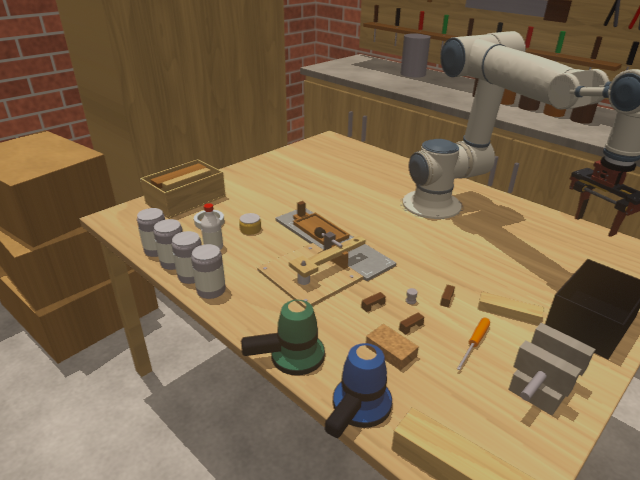

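View pics/side0.png

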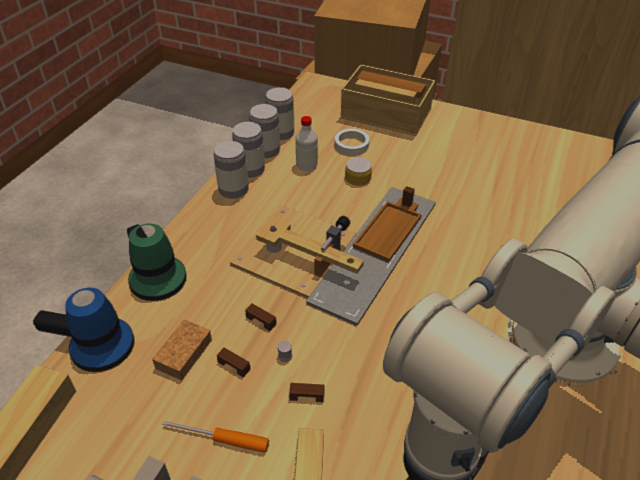

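View pics/wrist0.png

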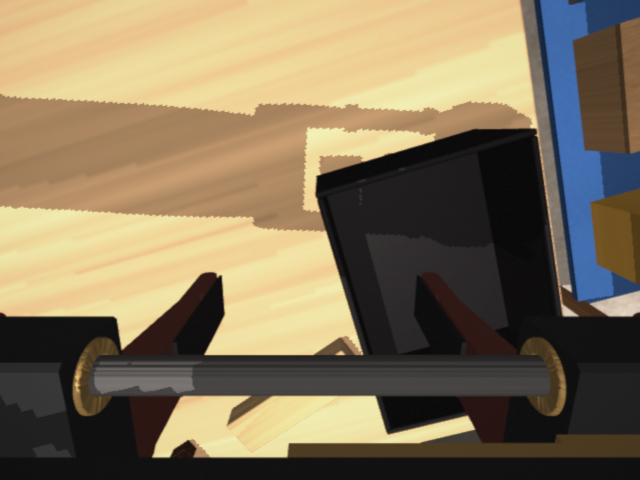

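The scene shows three pulls, around scene pixels (374,302), (412,323) and (448,296), with the screw tin at (412,296). The jig arm has its shoe on the pin and the tray is on the lane to the right. Next I'll get a coarse pose from depth.

```bash
cat > h.py <<'E'
import numpy as np, cv2
from scipy.spatial.transform import Rotation as R
def cloud(d):
    K=d["camera_matrix"];V=d["view"];Z=d["depth"]
    v,u=np.mgrid[0:480,0:640]
    x=(u-K[0,2])/K[0,0]*Z; y=(v-K[1,2])/K[1,1]*Z
    P=np.stack([x,-y,-Z,np.ones_like(Z)],-1)
    return (P@np.linalg.inv(V).T)[...,:3]
def proj(d,p):
    K=d["camera_matrix"];V=d["view"]
    p=np.atleast_2d(p); c=p@V[:3,:3].T+V[:3,3]
    return np.stack([K[0,0]*c[:,0]/-c[:,2]+K[0,2], K[1,1]*-c[:,1]/-c[:,2]+K[1,2]],-1)
def onz(d,uv,z):
    "pixel -> world point on plane height z"
    K=d["camera_matrix"];Vi=np.linalg.inv(d["view"])
    u,v=uv; r=Vi[:3,:3]@np.array([(u-K[0,2])/K[0,0],-(v-K[1,2])/K[1,1],-1.]); o=Vi[:3,3]
    return o+r*(z-o[2])/r[2]
def grab(n,tag):
    from bench import get_image
    d=get_image(n); cv2.imwrite(f"pics/{tag}.png",d["frame"]); np.savez(f"pics/{tag}.npz",**d); return d
def load(tag): return dict(np.load(f"pics/{tag}.npz"))
def ortho(d,x0,x1,y0,y1,res=0.001,z=None):
    "warp image onto plane z; rows: x from x1 (top) to x0, cols: y from y1(left) to y0"
    nx=int((x1-x0)/res);ny=int((y1-y0)/res)
    gx,gy=np.meshgrid(x1-np.arange(nx)*res, y1-np.arange(ny)*res,indexing='ij')
    uv=proj(d,np.stack([gx.ravel(),gy.ravel(),np.full(gx.size,z)],-1)).astype(np.float32)
    return cv2.remap(d["frame"],uv[:,0].reshape(nx,ny),uv[:,1].reshape(nx,ny),cv2.INTER_LINEAR)
def down(yaw):
    "tool z down; tool y axis at angle yaw from world x... returns quat wxyz with jaw axis (tool y) direction = (cos yaw, sin yaw)"
    y=np.array([np.cos(yaw),np.sin(yaw),0]);z=np.array([0,0,-1.]);x=np.cross(y,z)
    q=R.from_matrix(np.stack([x,y,z],1)).as_quat(); return np.array([q[3],q[0],q[1],q[2]])
E
python3 - <<'E'
from h import *
d=load("side0");P=cloud(d)
for n,(u,v) in dict(pullA=(261,314),pullB=(234,358),pullC=(307,386),tin=(285,347),pin=(283,229),barend=(355,262),knob=(343,222),grip=(408,190),trayc=(388,232),cork=(182,345),wax=(358,165),glue=(306,140),table=(300,450)).items(): print(n,np.round(P[v,u],3))
w=load("wrist0");Vi=np.linalg.inv(w["view"]);print(Vi[:3,3], Vi[:3,:3])
i=d["frame"][160:420,140:460];cv2.imwrite("pics/sidez.png",cv2.resize(i,None,fx=2.4,fy=2.3,interpolation=2))
E
```

```text
pullA [0.597 0.215 0.028]
pullB [0.594 0.336 0.029]
pullC [0.437 0.334 0.024]
tin [0.511 0.276 0.035]
pin [0.646 0.004 0.072]
barend [0.457 0.034 0.071]
knob [ 0.521 -0.053  0.093]
grip [ 0.425 -0.246  0.072]
trayc [ 0.435 -0.138  0.02 ]
cork [0.7   0.355 0.038]
wax [ 0.584 -0.321  0.048]
glue [ 0.725 -0.302  0.1  ]
table [0.395 0.459 0.029]
[0.09986771 0.59602153 0.38427388] [[ 0.28358144 -0.92466754 -0.25410925]
 [ 0.95894392  0.27265548  0.07800989]
 [-0.00284893 -0.26579868  0.96402435]]
```

View pics/sidez.png

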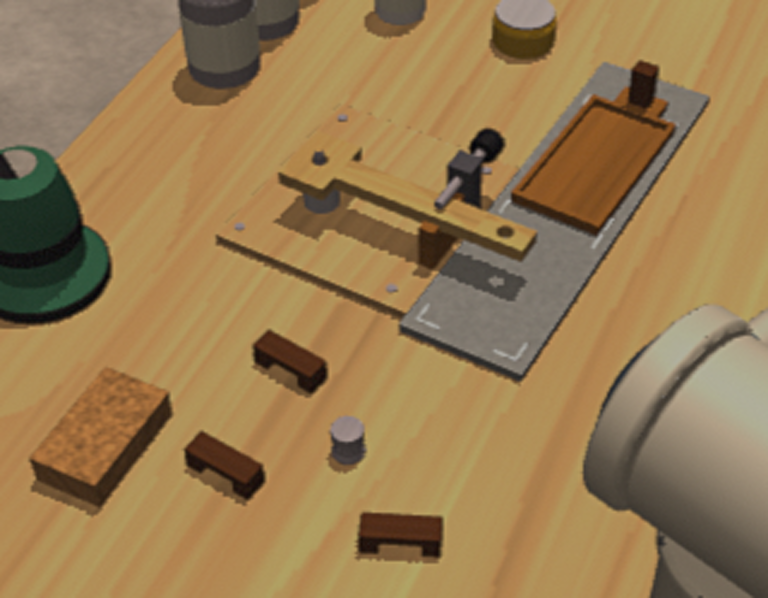

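Run:
```python
from bench import *
from h import *
for a in (np.pi/2,-np.pi/2,0,np.pi):
    q=inverse_kinematics([0.57,0.0,0.3],down(a)); print(a,None if q is None else np.round(q,2))
s=state(); 
R0=R.from_quat(np.roll(s["ee_rot"],-1)).as_matrix(); print(np.round(R0,2))
a=np.pi/2 if R0[1,1]>0 or True else 0
best=min((np.pi/2,-np.pi/2),key=lambda a:abs(inverse_kinematics([0.57,0,0.3],down(a))[5]))
move_to([0.57,0.0,0.3],down(best)); hold(0.3)
grab("wrist","w1"); s=state(); print(best,s["time"],s["ee_pos"])
move_to([0.68,0.02,0.28],down(best)); hold(0.3)
grab("wrist","w2"); s=state(); print(s["time"],s["ee_pos"])
```

```text
1.5707963267948966 [-0.06  0.04  1.16 -0.    1.94 -1.63]
-1.5707963267948966 [-0.06  0.04  1.16 -0.    1.94  1.51]
0 [-0.06  0.04  1.16 -0.    1.94 -0.06]
3.141592653589793 None
[[-0.96  0.28 -0.  ]
 [ 0.28  0.96 -0.  ]
 [ 0.   -0.   -1.  ]]
-1.5707963267948966 3.0 [5.70009069e-01 2.64907159e-04 2.99981622e-01]
3.875 [0.67952301 0.01979913 0.28146142]
```

View pics/w1.png

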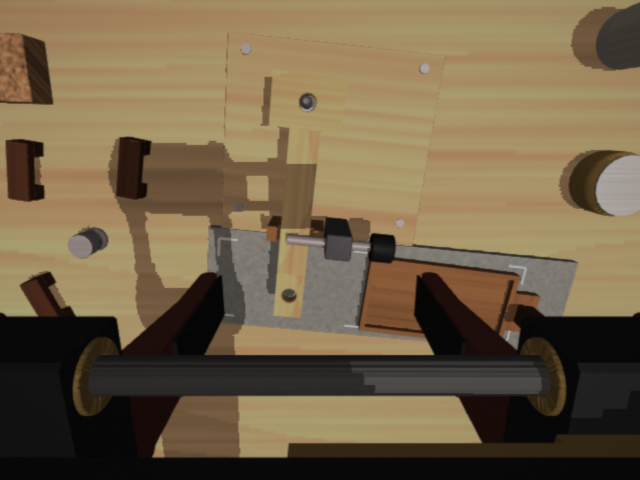

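View pics/w2.png

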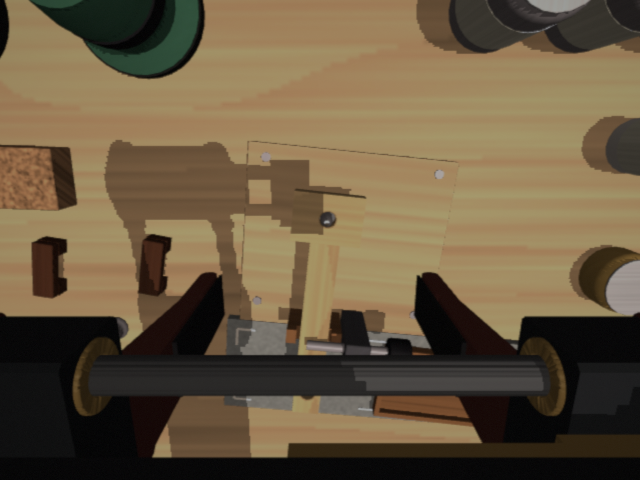

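w1 is clear: pin tip (307,102), free hole (289,295), knob (382,248), lane corners (210,227)/(575,262), board corners (228,33)/(445,57), and the tray's left edge at (368,262)-(360,330). I'll fit the jig pose from these.

```bash
cat > fit.py <<'E'
from h import *
from scipy.optimize import least_squares
d=load("w1")
J=[(100,0,84),(-100,0,70),(-48,105,12),(-48,-345,12),(165,90,12),(165,-140,12)]
px=np.array([(307,101.5),(289,294.5),(210,227),(575,262),(228,33),(446,57)],float)
J=np.array(J)/1000
def T(p,q):
    c,s=np.cos(p[2]),np.sin(p[2]); q=np.asarray(q,float)
    return np.stack([p[0]+c*q[...,0]-s*q[...,1],p[1]+s*q[...,0]+c*q[...,1],q[...,2]],-1)
r=least_squares(lambda p:(proj(d,T(p,J))-px).ravel(),[0.55,0.02,-0.1],loss='soft_l1')
print("jig",r.x, "res px",np.round((proj(d,T(r.x,J))-px),1).tolist())
np.save("jig.npy",r.x)
for n in("w1","w2"):
    d2=load(n);im=d2["frame"].copy()
    pts=np.array([(100,0,84),(-100,0,70),(-48,105,12),(-48,-345,12),(-173,105,12),(165,90,12),(165,-140,12),(-34,-87,78),(-34,-63,78),(-34,-45,94),(-47,-32,94),(-21,-58,94)])/1000
    for p in proj(d2,T(r.x,pts)): cv2.circle(im,(int(round(p[0])),int(round(p[1]))),3,(0,255,0),1)
    cv2.imwrite(f"pics/{n}o.png",im)
P=cloud(d)
print("pin top",P[102,307],"bar",P[180,300],"knob",P[248,380],"tray floor",P[290,395])
E
python3 fit.py
```

```text
jig [ 0.5685314   0.0216659  -0.10249035] res px [[-0.6, 0.0], [0.6, 1.4], [-1.3, 0.2], [2.7, 1.7], [0.5, -1.3], [-0.4, -0.7]]
pin top [0.66959567 0.01170775 0.05434628] bar [0.59480505 0.01884891 0.07066772] knob [ 0.53057357 -0.06034742  0.09281091] tray floor [ 0.45373357 -0.09348885  0.01869318]
```

View pics/w1o.png

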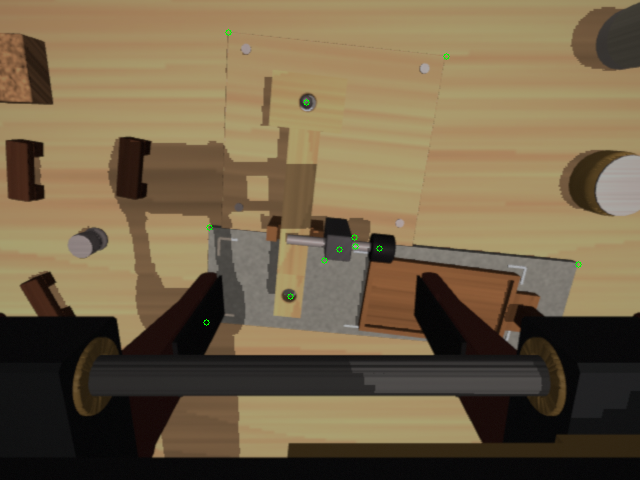

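Jig fit residuals are about 1 px, and the origin comes out at (0.5685, 0.0217) with yaw -0.1025. The predicted knob centre falls on the knob in the image. Now I'll pull the knob.

```bash
cat >> h.py <<'E'
J=np.load("jig.npy") if __import__("os").path.exists("jig.npy") else None
def jw(x,y,z):
    "jig mm -> world m"
    c,s=np.cos(J[2]),np.sin(J[2]); x,y,z=x/1000,y/1000,z/1000
    return [J[0]+c*x-s*y,J[1]+s*x+c*y,z]
def st(t=""):
    from bench import state
    s=state(); print(t,"t=%.1f"%s["time"],"ee",np.round(s["ee_pos"],4),"F",np.round(s["ft_force"],1),"gap %.4f"%s["finger_gap"],"j6 %.2f"%s["joint_pos"][5]); return s
E
python3 - <<'E'
from bench import *
from h import *
q=down(J[2])
move_to(jw(-34,-87,160),q)
move_l(jw(-34,-87,67),0.12); st("down")
close(); st("closed")
move_l(jw(-34,-122.5,67),0.08); st("pulled")
gripper_open(); st("open")
move_l(jw(-34,-122.5,150),0.2)
move_l(jw(0,0,200),0.3)
hold(.2); grab("wrist","w3"); grab("side","s3"); st()
E
```

```text
down t=6.2 ee [ 0.5264 -0.0615  0.068 ] F [ 0.9  0.7 -0.2] gap 0.0876 j6 -0.08
closed t=7.2 ee [ 0.527  -0.0616  0.067 ] F [ 5.9  0.1 -3.6] gap 0.0294 j6 -0.08
pulled t=7.8 ee [ 0.5238 -0.0936  0.067 ] F [ 8.  11.3 -2.4] gap 0.0295 j6 -0.14
open t=8.8 ee [ 0.5222 -0.0967  0.067 ] F [ 0.3 -1.1  0.3] gap 0.0879 j6 -0.14
 t=10.2 ee [0.5681 0.0204 0.1994] F [-0.6 -0.2 -0.1] gap 0.0877 j6 0.08
```

View pics/s3.png

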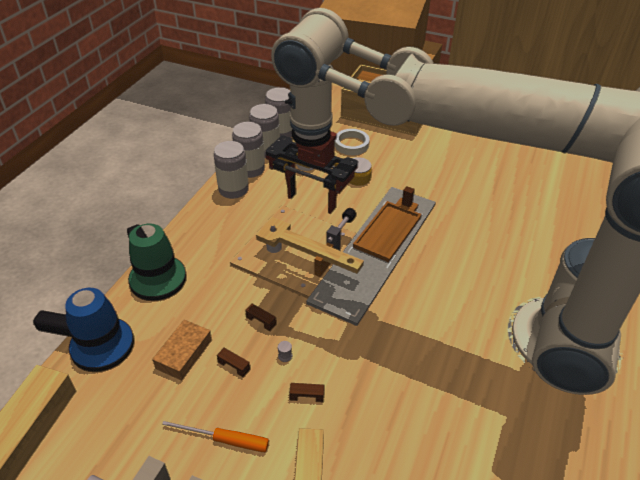

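View pics/w3.png

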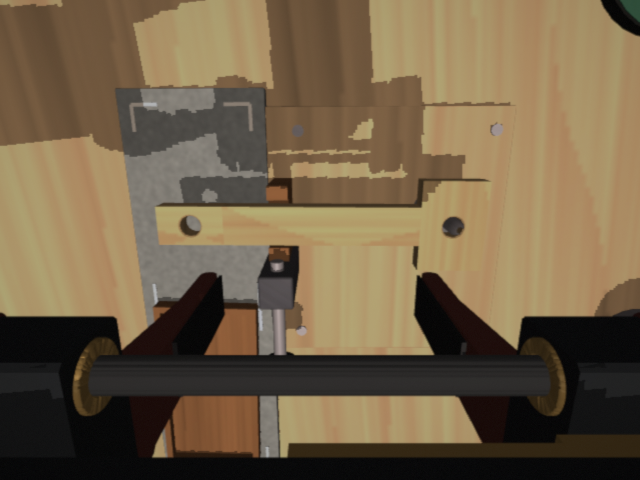

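Run:
```python
from h import *
s=load("s3");w=load("w3");w1=load("w1")
print(proj(s,[jw(-34,-122,78),jw(-34,-117,78),jw(-34,-110,78)]))
for n,dd,a,b in(("w1",w1,(307,101.5),(289,294.5)),("w3",w,(453,227),(190.5,225))):
    p=onz(dd,a,.084);h=onz(dd,b,.070);v=p-h
    print(n,"pin",p,"hole",h,"dist",np.linalg.norm(v[:2]),"ang",np.arctan2(v[1],v[0]), "exp pin",jw(100,0,84),"exp hole",jw(-100,0,70))
i=w["frame"];a=i[200:250,160:220];b=i[200:260,420:490]
cv2.imwrite("pics/z.png",np.hstack([cv2.resize(a,(400,340),interpolation=0),cv2.resize(b,(400,340),interpolation=0)]))
a=s["frame"][180:280,250:450];cv2.imwrite("pics/z2.png",cv2.resize(a,(800,400)))
```

```text
[[349.0810891  214.92308996]
 [348.10015177 216.16608212]
 [346.71963408 217.91540149]]
w1 pin [0.66800874 0.01086508 0.084     ] hole [0.47071824 0.03246397 0.07      ] dist 0.1984692824135746 ang -0.10904334187438053 exp pin [np.float64(0.6680066500281143), np.float64(0.01143480315879726), 0.084] exp hole [np.float64(0.46905615805824796), np.float64(0.03189700599593413), 0.07]
w3 pin [0.66434157 0.01486745 0.084     ] hole [0.47030324 0.03332669 0.07      ] dist 0.1949143806424104 ang -0.09484647901207918 exp pin [np.float64(0.6680066500281143), np.float64(0.01143480315879726), 0.084] exp hole [np.float64(0.46905615805824796), np.float64(0.03189700599593413), 0.07]
```

View pics/z.png

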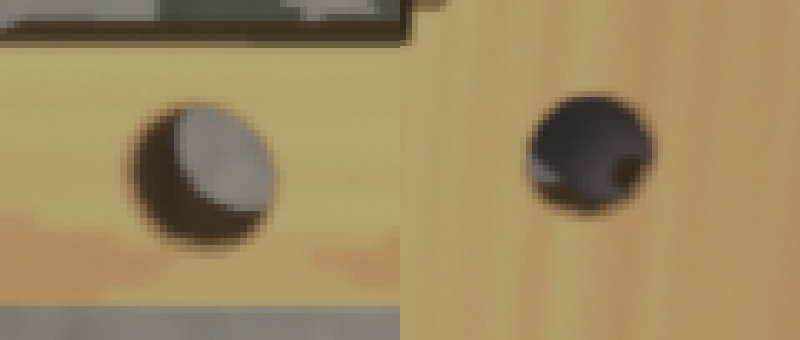

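View pics/z2.png

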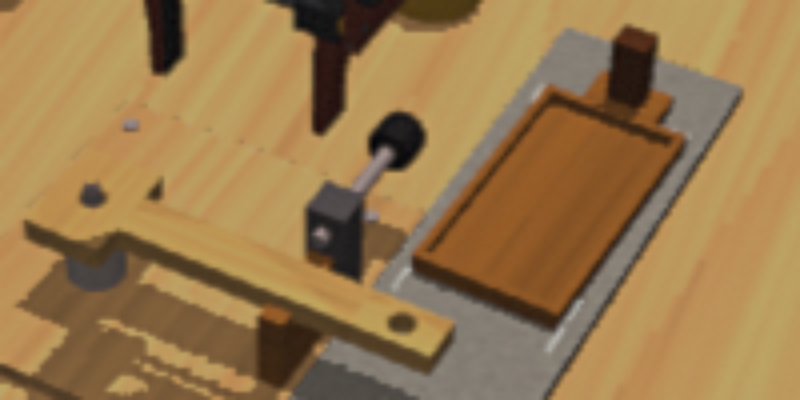

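Run:
```python
from h import *
w=load("w3")
a=onz(w,(453,226.8),.07);b=onz(w,(190.8,225.4),.07)
v=a-b;m=(a+b)/2
print(a,b,np.linalg.norm(v),np.arctan2(v[1],v[0]),"mid",m)
c,s=np.cos(J[2]),np.sin(J[2]);d=(m[:2]-J[:2]);print("mid in jig mm",1000*(c*d[0]+s*d[1]),1000*(-s*d[0]+c*d[1]))
```

```text
[0.6689641  0.01100022 0.07      ] [0.47046975 0.03299378 0.07      ] 0.1997090975604626 -0.11035181204696315 mid [0.56971692 0.021997   0.07      ]
mid in jig mm 1.1454208474650693 0.45064632481953854
```

Run:
```python
from bench import *
from h import *
a=-0.108; m=np.array([0.5697,0.022])
q=down(a+np.pi/2)
move_to([*m,0.2],q); move_l([*m,0.051],0.12); st("down")
close(); hold(.2); st("closed")
move_l([*m,0.06],0.05); st("lift1"); move_l([*m,0.15],0.12); s=st("up")
for k in (1,2,3):
    j=inverse_kinematics([*m,0.15],down(a+np.pi/2-k*np.pi/3)); print(np.round(j,2))
q2=inverse_kinematics([*m,0.15],down(a-np.pi/2)); 
js=np.array(s["joint_pos"]);movej(list((js+np.array(q2))/2)); movej(list(q2)); hold(.4); st("turned")
grab("wrist","w4"); grab("side","s4")
```

```text
down t=13.0 ee [0.5703 0.022  0.0521] F [0.1 0.5 0. ] gap 0.0880 j6 -1.48
closed t=14.2 ee [0.5697 0.0221 0.051 ] F [ 0.5  0.  -0.3] gap 0.0299 j6 -1.48
lift1 t=14.5 ee [0.57   0.0219 0.0605] F [ 0.  -0.1 -2.1] gap 0.0296 j6 -1.48
up t=15.4 ee [0.5693 0.022  0.1489] F [-0.5  0.3 -2.2] gap 0.0297 j6 -1.48
[-0.02  0.01  1.46 -0.    1.67 -0.44]
[-0.02  0.01  1.46 -0.    1.67  0.61]
[-0.02  0.01  1.46 -0.    1.67  1.66]
turned t=18.6 ee [0.5697 0.022  0.15  ] F [-0.5  0.3 -1. ] gap 0.0294 j6 1.66
```

View pics/w4.png

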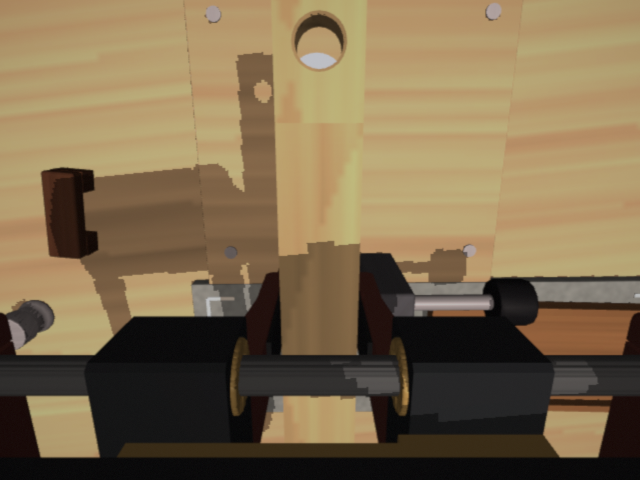

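View pics/s4.png

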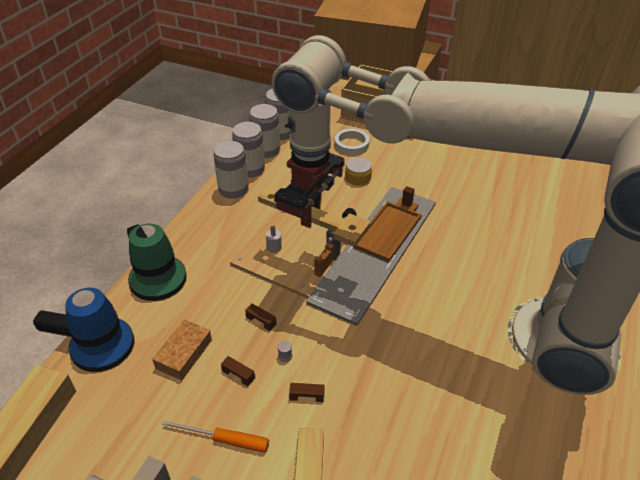

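Run:
```python
from h import *
w=load("w4");s=load("s4")
print("nose top",onz(w,(320,41),.169),onz(w,(320,41),.169)-np.array([.5697,.022,0]),"exp",0.1*np.cos(-.108),.1*np.sin(-.108))
print("depth",cloud(w)[150,320])
a=w["frame"][0:90,280:360];b=s["frame"][210:260,240:320]
cv2.imwrite("pics/z3.png",np.hstack([cv2.resize(a,(400,450),interpolation=0),cv2.resize(b,(400,450))]))
for p in (jw(100,0,84),jw(100,0,54),[.669,.0108,.084]): print(proj(s,p))
```

```text
nose top [0.66922588 0.01064825 0.169     ] [ 0.09952588 -0.01135175  0.169     ] exp 0.09941736665004669 -0.010779017041000746
depth [0.63519694 0.01433499 0.16981349]
[[272.5755625  224.62973587]]
[[273.19796086 234.13203174]]
[[272.31001532 224.33844398]]
```

View pics/z3.png

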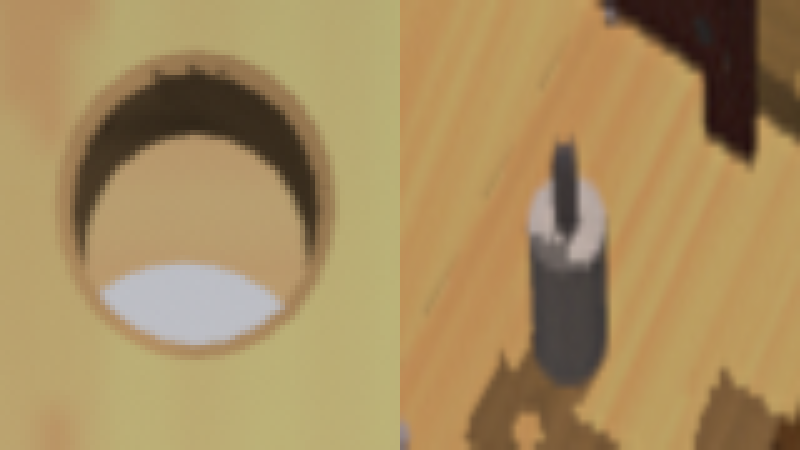

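Run:
```python
from bench import *
from h import *
w=load("w4")
e=onz(w,(319,52.4),.054); print("boss far edge",e,"-> pin",e[:2]-0.018*np.array([np.cos(-.105),np.sin(-.105)]))
m=np.array([0.5697,0.022])
move_l([*m,0.088],0.1); hold(.3); st()
w=grab("wrist","w5"); grab("side","s5"); grab("scene","c5")
a=w["frame"][0:120,240:400]
cv2.imwrite("pics/z4.png",cv2.resize(a,None,fx=5,fy=5,interpolation=0))
```

```text
boss far edge [0.68652852 0.00893032 0.054     ] -> pin [0.66862765 0.01081685]
 t=19.8 ee [0.57   0.022  0.0887] F [ 0.1 -0.8 -1.8] gap 0.0298 j6 1.66
```

View pics/z4.png

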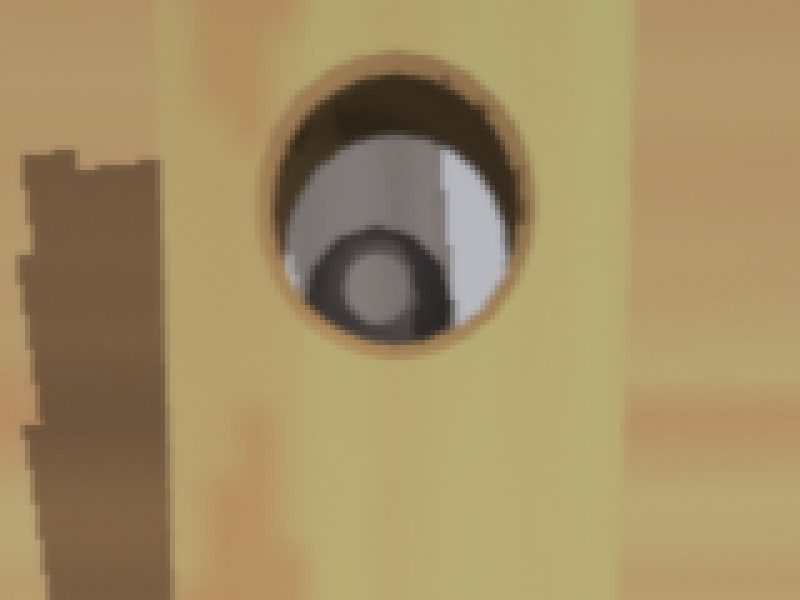

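Run:
```python
from h import *
w=load("w5")
print("pin",onz(w,(315.6,57.4),.084),"nose hole top",onz(w,(319.2,41),.1077))
```

```text
pin [0.66891705 0.01229709 0.084     ] nose hole top [0.66958052 0.01088216 0.1077    ]
```

Run:
```python
from bench import *
from h import *
m=np.array([0.5697,0.022])+np.array([-.0006,.0013])
move_l([*m,0.088],0.05); hold(.2)
for z in (0.078,0.068,0.06,0.0545,0.0515):
    move_l([*m,z],0.06); hold(.1); s=st(z)
    if abs(s["ft_force"][2])>12: print("STOP");break
```

```text
0.078 t=20.8 ee [0.569  0.0233 0.0778] F [ 0.1  0.3 -1.5] gap 0.0299 j6 1.66
0.068 t=21.2 ee [0.5691 0.0233 0.0679] F [-0.4 -0.  -1.4] gap 0.0297 j6 1.66
0.06 t=21.6 ee [0.569  0.0233 0.0599] F [ 0.4 -0.8 -1.7] gap 0.0300 j6 1.66
0.0545 t=21.9 ee [0.569  0.0233 0.0544] F [-0.5  0.2 -2.3] gap 0.0299 j6 1.66
0.0515 t=22.3 ee [0.5691 0.0233 0.0515] F [-0.1 -0.6 -2.2] gap 0.0302 j6 1.66
```

Run:
```python
from bench import *
from h import *
p=[0.5691,0.0233]
move_l([*p,0.0508],0.05); st()
gripper_open(); move_l([*p,0.16],0.2)
move_l([0.58,0.0,0.30],0.3); hold(.3); st()
grab("wrist","w6"); grab("side","s6")
```

```text
t=22.5 ee [0.5693 0.0233 0.051 ] F [ 0.5  0.6 -0.7] gap 0.0299 j6 1.66
 t=25.2 ee [5.796e-01 2.000e-04 2.983e-01] F [0.8 0.  0.8] gap 0.0875 j6 1.62
```

View pics/w6.png

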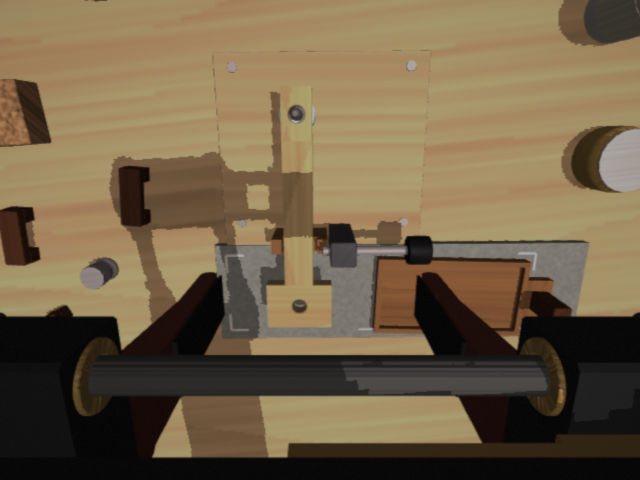

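View pics/s6.png

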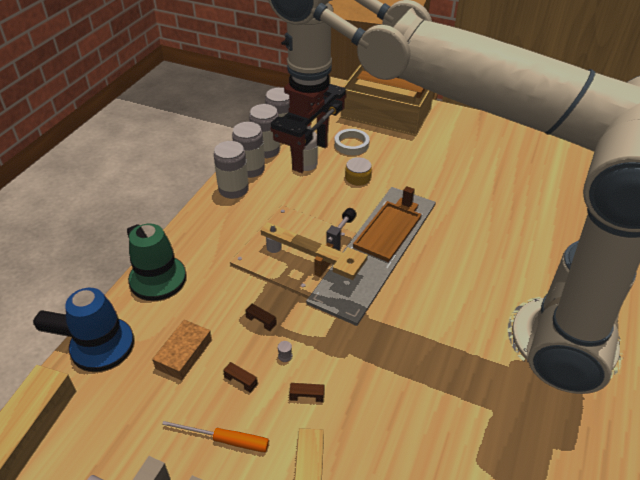

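Run:
```python
from bench import *
from h import *
P=cloud(load("w6")); print("bar heights",P[220,298,2],P[290,275,2],P[320,320,2],P[180,298,2])
q=down(J[2])
move_to(jw(-34,-122,160),q)
move_l(jw(-34,-122,67),0.12)
close(); st("closed")
move_l(jw(-34,-86,67),0.08); hold(.4); st("pushed")
gripper_open(); st("open")
move_l(jw(-34,-86,160),0.2)
move_to([0.58,-0.08,0.30],down(-np.pi/2+J[2])); hold(.3); st()
grab("wrist","w7"); grab("side","s7")
move_to([0.52,0.22,0.30],down(-np.pi/2+J[2]));hold(.3)
grab("wrist","w8");st()
```

```text
bar heights 0.06987277873815728 0.0718577208701755 0.07081344718078464 0.07117227206749727
closed t=28.7 ee [ 0.5235 -0.0964  0.067 ] F [ 6.3 -0.6 -3.1] gap 0.0292 j6 -0.14
pushed t=29.7 ee [ 0.527  -0.0615  0.067 ] F [ 5.3 -4.1 -4.1] gap 0.0291 j6 -0.08
open t=30.7 ee [ 0.5259 -0.0604  0.067 ] F [ 0.1  0.4 -0.2] gap 0.0878 j6 -0.08
 t=33.0 ee [ 0.5799 -0.08    0.2998] F [-0.3  1.   0.7] gap 0.0878 j6 1.48
 t=34.6 ee [0.5203 0.2193 0.3   ] F [ 0.3 -0.2 -0.1] gap 0.0878 j6 2.01
```

View pics/w7.png

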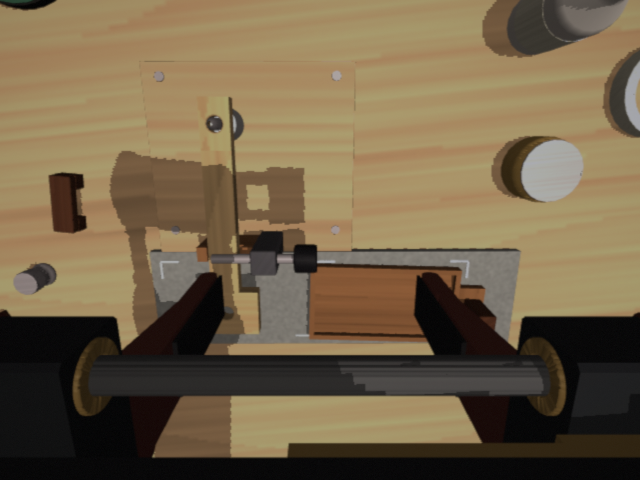

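View pics/w8.png

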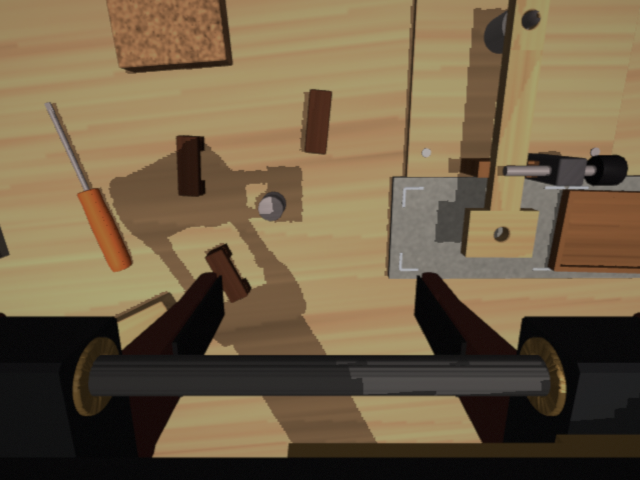

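w7 shows the arm seated and the knob home at (306,258). w8 shows the pulls at (318,121), (190,165) and (228,273), with the tin at (271,207). Next I'll segment the pulls and take a dedicated view of the tray.

```bash
cat > pulls.py <<'E'
from h import *
def find(d,show=None):
    P=cloud(d);f=d["frame"].astype(int);hsv=cv2.cvtColor(d["frame"],cv2.COLOR_BGR2HSV)
    m=((P[...,2]>0.019)&(P[...,2]<0.034)&(d["depth"]>0)&(hsv[...,2]<115)&(P[...,1]>0.12)&(P[...,0]>.3)).astype(np.uint8)
    m[310:]=0
    n,l,stt,c=cv2.connectedComponentsWithStats(m)
    out=[]
    for i in range(1,n):
        if stt[i,4]<200: continue
        q=P[l==i]; r=cv2.minAreaRect((q[:,:2]*1000).astype(np.float32))
        (cx,cy),(w,h),a=r
        bx=cv2.boxPoints(r);e=[bx[1]-bx[0],bx[2]-bx[1]];e=max(e,key=np.linalg.norm);yaw=np.arctan2(e[1],e[0])
        yaw=(yaw+np.pi/2)%np.pi-np.pi/2
        out.append((np.array([cx,cy])/1000,yaw,(w,h),np.median(q[:,2])))
        print("px",np.round(c[i]),"ctr",np.round([cx/1000,cy/1000],4),"size",np.round(sorted((w,h)),1),"yaw %.3f"%yaw,"z %.4f"%np.median(q[:,2]),stt[i,4])
    return out
if __name__=="__main__":
    find(load("w8"))
E
python3 pulls.py
python3 - <<'E'
from bench import *
from h import *
move_to([0.46,-0.14,0.30],down(-np.pi/2+J[2]));hold(.3)
grab("wrist","w9");st()
E
```

```text
px [194.  51.] ctr [0.6789 0.3389] size [ 50.2 121.4] yaw -1.113 z 0.0269 508
px [317. 121.] ctr [0.6014 0.2119] size [24.  65.8] yaw -0.200 z 0.0265 1416
px [188. 166.] ctr [0.5694 0.3599] size [24.6 66.1] yaw -0.167 z 0.0263 1377
px [227. 275.] ctr [0.4372 0.339 ] size [23.8 66. ] yaw 0.343 z 0.0263 1050
 t=36.3 ee [ 0.4602 -0.1395  0.2999] F [-0.4 -0.6 -0.1] gap 0.0880 j6 1.31
```

View pics/w9.png

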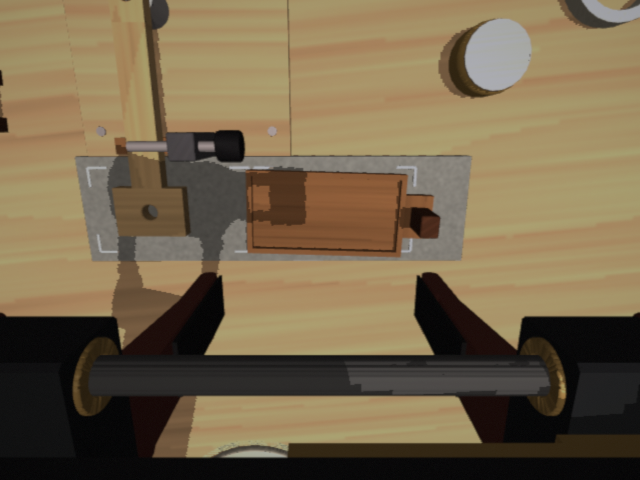

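The pull sizes (24 x 66 mm, tops at 26 mm) match the description, and the tray is fully visible in w9. Now I'll zoom in for its corners.

Run:
```python
from h import *
w=load("w9");a=w["frame"][155:265,235:450];cv2.imwrite("pics/z5.png",cv2.resize(a,None,fx=3.7,fy=3.7,interpolation=0))
```

```text
(no output)
```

View pics/z5.png

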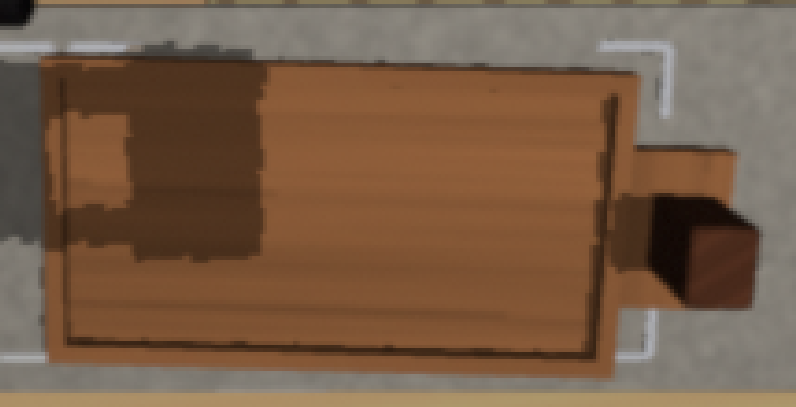

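Run:
```python
from h import *
w=load("w9")
c=np.array([(40,57),(638,72),(614,378),(48,362)])/3.7+[235,155]
p=np.array([onz(w,x,.026)[:2] for x in c]); 
print(np.round(p,4)," sides",[round(float(np.linalg.norm(p[i]-p[(i+1)%4])*1000),1) for i in range(4)])
ctr=p.mean(0); v=(p[0]+p[3]-p[1]-p[2]); yaw=np.arctan2(v[1],v[0])-np.pi/2
g=onz(w,np.array((723,267))/3.7+[235,155],.072)[:2]
c_,s_=np.cos(yaw),np.sin(yaw);print("tray",ctr,yaw,"grip",g,"exp grip",ctr+np.array([0.107*s_,-0.107*c_]))
d=ctr-J[:2];c,s=np.cos(J[2]),np.sin(J[2]);print("in jig",1000*(c*d[0]+s*d[1]),1000*(-s*d[0]+c*d[1]))
np.save("tray.npy",[*ctr,yaw])
k=onz(w,(230,145),.08);d=k[:2]-J[:2];print("knob jig",1000*(c*d[0]+s*d[1]),1000*(-s*d[0]+c*d[1]))
```

```text
[[ 0.4982 -0.0624]
 [ 0.4755 -0.2403]
 [ 0.3794 -0.2287]
 [ 0.4031 -0.0503]]  sides [179.3, 96.8, 180.0, 95.8]
tray [ 0.43907864 -0.14543052] -0.1295222456169447 grip [ 0.42527828 -0.25156289] exp grip [ 0.42525847 -0.25153426]
in jig -111.67765390706046 -179.4640243890675
knob jig -32.06547938230489 -87.12202622583143
```

```bash
cat > pp.py <<'E'
from bench import *
from h import *
T=np.load("tray.npy")
def tw(y,x=0.):
    c,s=np.cos(T[2]),np.sin(T[2]); return np.array([T[0]+c*x-s*y,T[1]+s*x+c*y])
def ik(xy,z,yaw):
    best=None
    for a in(yaw,yaw+np.pi,yaw-np.pi):
        j=inverse_kinematics([*xy,z],down(a))
        if j is not None and (best is None or abs(j[5])<abs(best[1][5])): best=(down(a),j)
    return best[0]
def pick(c,yaw):
    q=ik(c,.1,yaw); move_to([*c,0.10],q); move_l([*c,0.020],0.12); hold(.1)
    close(); s=st("closed"); 
    if not 0.062<s["finger_gap"]<0.070: print("BAD GAP"); return False
    move_l([*c,0.15],0.25); s=st("up"); return 0.062<s["finger_gap"]<0.070
def place(y):
    p=tw(y); q=ik(p,.15,T[2]); move_to([*p,0.15],q); move_l([*p,0.055],0.2); move_l([*p,0.0390],0.06); hold(.15); st("down")
    gripper_open(); move_l([*p,0.13],0.2); st("placed")
E
python3 - <<'E'
from pp import *
if pick([0.6014,0.2119],-0.200): place(.058)
E
```

```text
closed t=39.3 ee [0.6016 0.212  0.0203] F [ 0.3 -0.5  0.8] gap 0.0662 j6 0.49
up t=40.0 ee [0.6009 0.2118 0.1484] F [-1.1 -0.6 -0.9] gap 0.0655 j6 0.49
down t=42.4 ee [ 0.4466 -0.088   0.0391] F [ 0.1 -0.6 -0.1] gap 0.0655 j6 -0.14
placed t=43.6 ee [ 0.4463 -0.0878  0.1291] F [-1.2 -0.3 -1.9] gap 0.0878 j6 -0.14
```

Run:
```python
from pp import *
from pulls import find
move_to([0.50,0.10,0.28],down(-np.pi/2+J[2])); hold(.2); d=grab("wrist","w10"); grab("side","s10"); 
# left view for pulls
move_to([0.50,0.25,0.28],down(-np.pi/2+J[2])); hold(.2); d=grab("wrist","w11"); find(d); st()
```

```text
px [202.  33.] ctr [0.6736 0.348 ] size [ 28.4 112.3] yaw -1.344 z 0.0270 570
px [206. 145.] ctr [0.5694 0.3602] size [24.7 66.1] yaw -0.158 z 0.0263 1551
px [122. 220.] ctr [0.5004 0.4662] size [ 8.2 80.7] yaw 0.191 z 0.0222 513
px [245. 262.] ctr [0.4372 0.3394] size [24.1 65.6] yaw 0.350 z 0.0264 1213
 t=46.5 ee [0.5004 0.2487 0.2804] F [ 0.1 -0.4  0.9] gap 0.0876 j6 2.08
```

View pics/s10.png

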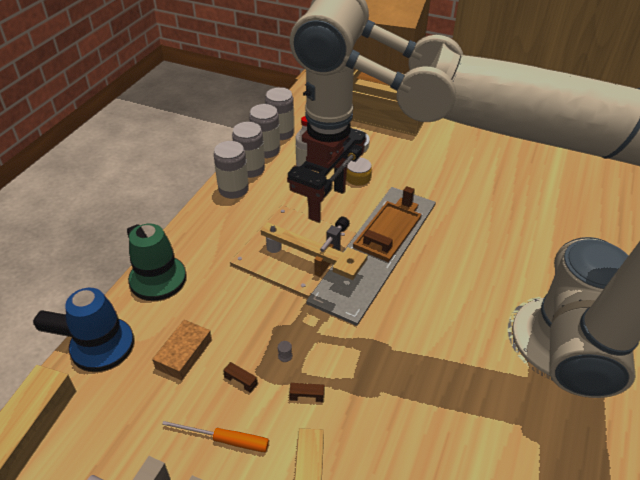

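View pics/w10.png

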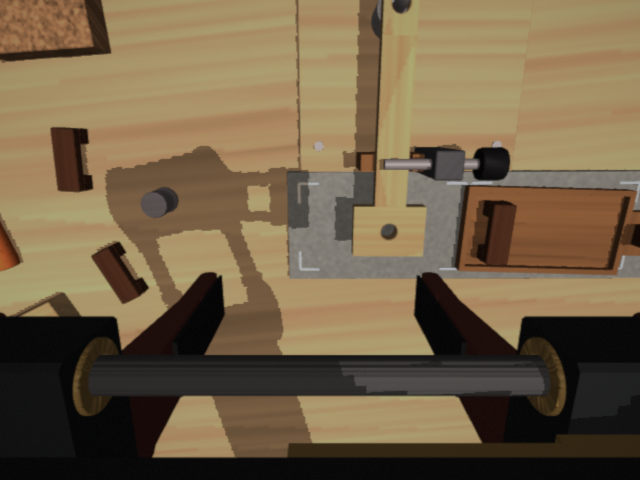

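The first pull stands in the tray at w10 (495,232), and the other two haven't moved.

Run:
```python
from pp import *
ok=pick([0.5694,0.3601],-0.162)
if ok:
    place(.004)
    ok=pick([0.4372,0.3392],0.347)
    if ok: place(-.050)
move_to([0.46,-0.10,0.30],down(-np.pi/2+J[2]));hold(.3)
grab("wrist","w12");grab("side","s12");st()
```

```text
closed t=49.1 ee [0.5695 0.3602 0.0203] F [-0.5 -0.4  2. ] gap 0.0655 j6 0.68
up t=49.8 ee [0.569  0.3598 0.1482] F [-0.2 -0.2 -1. ] gap 0.0659 j6 0.68
down t=52.9 ee [ 0.4396 -0.1415  0.0391] F [0.  0.2 0.7] gap 0.0656 j6 -0.26
placed t=54.0 ee [ 0.4393 -0.1413  0.129 ] F [-0.6 -0.7 -0.4] gap 0.0879 j6 -0.26
closed t=57.2 ee [0.4373 0.3393 0.0203] F [1.1 0.6 1.5] gap 0.0659 j6 0.25
up t=57.9 ee [0.4368 0.3389 0.1484] F [-0.   0.7 -1. ] gap 0.0656 j6 0.25
down t=61.0 ee [ 0.4326 -0.195   0.0391] F [-0.2 -0.9 -0.3] gap 0.0655 j6 -0.37
placed t=62.1 ee [ 0.4324 -0.1949  0.1291] F [-1.3 -0.9 -0.6] gap 0.0876 j6 -0.37
 t=64.1 ee [ 0.46   -0.1001  0.2999] F [-0.5  0.6 -0. ] gap 0.0876 j6 1.39
```

View pics/w12.png

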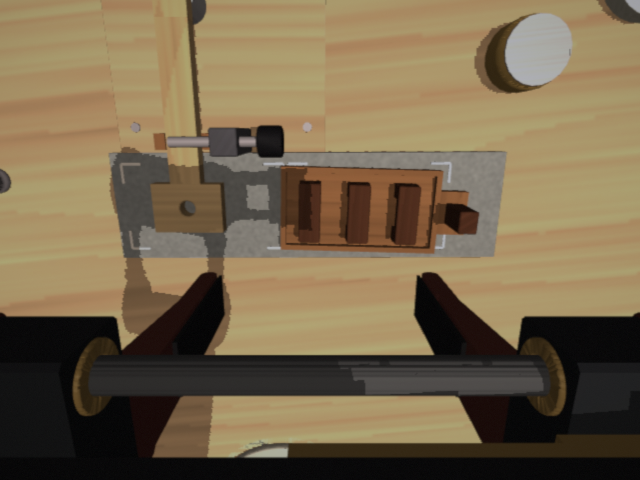

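View pics/s12.png

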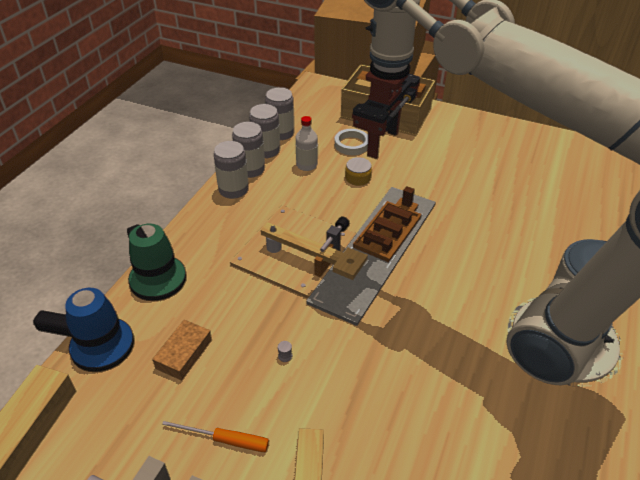

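All three pulls stand in the tray at w12 (310,212), (358,213) and (406,214). I'll re-measure the grip, then slide the tray.

Run:
```python
from bench import *
from h import *
w=load("w12");P=cloud(w);print("tops",[P[213,x,2] for x in(312,358,406)])
a=w["frame"][185:245,430:500];cv2.imwrite("pics/z6.png",cv2.resize(a,None,fx=8,fy=8,interpolation=0))
for yy in(-.107,): 
    T=np.load("tray.npy");c,s=np.cos(T[2]),np.sin(T[2]);g=[T[0]+.107*s,T[1]-.107*c,.072];print("pred grip px",proj(w,g),g)
for k in(-1,1):
  for p,y in((g,T[2]),(jw(-110,-107,0),J[2])):
    j=inverse_kinematics([*p[:2],.06],down(y+k*np.pi/2)); print(k,None if j is None else np.round(j,2))
```

```text
tops [np.float64(0.0453286732178072), np.float64(0.04466065562483218), np.float64(0.04479466915139624)]
pred grip px [[468.85982297 222.87537146]] [np.float64(0.42525847344997564), np.float64(-0.2515342584848884), 0.072]
-1 [-0.6  -0.16  1.78 -0.    1.52  1.1 ]
-1 [-0.24 -0.28  1.88 -0.    1.54  1.44]
1 [-0.6  -0.16  1.78 -0.    1.52 -2.04]
1 [-0.24 -0.28  1.88 -0.    1.54 -1.71]
```

View pics/z6.png

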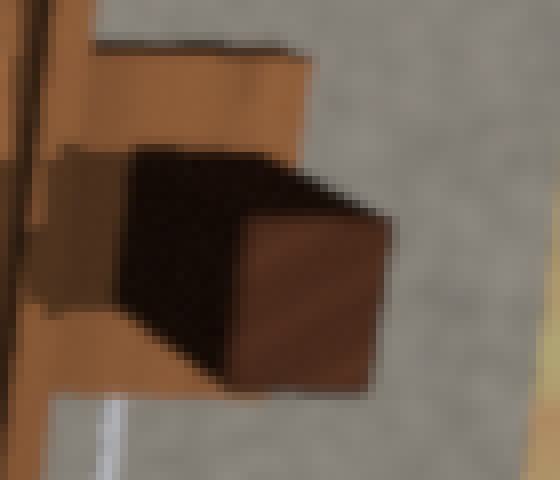

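The grip sits exactly where predicted.

Run:
```python
from bench import *
from h import *
g=np.array([.42526,-.25153]);T=np.load("tray.npy")
q=down(T[2]-np.pi/2)
move_to([*g,.15],q); move_l([*g,.060],0.12); hold(.2); st("down")
close(); hold(.2); s=st("closed")
e=np.array(s["ee_pos"]); e[2]=.060
q2=down(J[2]-np.pi/2); end=jw(-109.5,-107,60)
v=np.array(end)
move_l(list(e+(v-e)*.05),0.04); st("start")
move_l(list(e+(v-e)*.5),0.08,q2); st("half")
move_l(end,0.07,q2); hold(.5); st("end")
grab("side","s13");grab("wrist","w13")
```

```text
down t=66.1 ee [ 0.4257 -0.2519  0.061 ] F [0.1 0.6 1.5] gap 0.0878 j6 1.10
closed t=67.3 ee [ 0.4253 -0.2512  0.06  ] F [0.5 3.1 0.7] gap 0.0198 j6 1.10
start t=67.7 ee [ 0.4265 -0.2421  0.06  ] F [-0.2 -0.6 -0.4] gap 0.0200 j6 1.11
half t=68.8 ee [ 0.4371 -0.1615  0.0599] F [-0.2  4.   0. ] gap 0.0198 j6 1.24
end t=70.8 ee [ 0.4487 -0.0732  0.06  ] F [ 0.   3.9 -1.5] gap 0.0201 j6 1.44
```

View pics/s13.png

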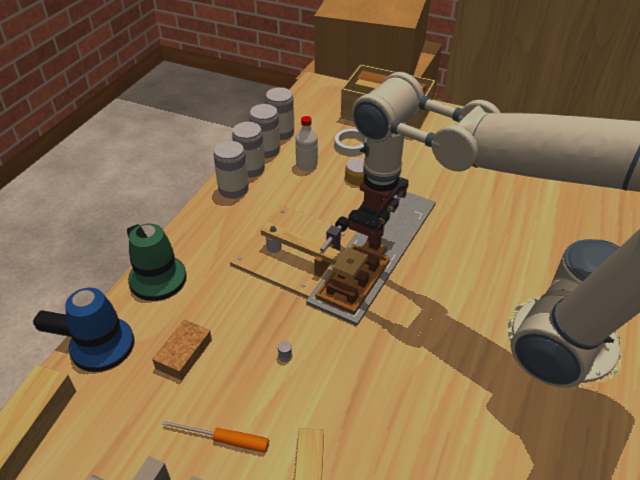

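View pics/w13.png

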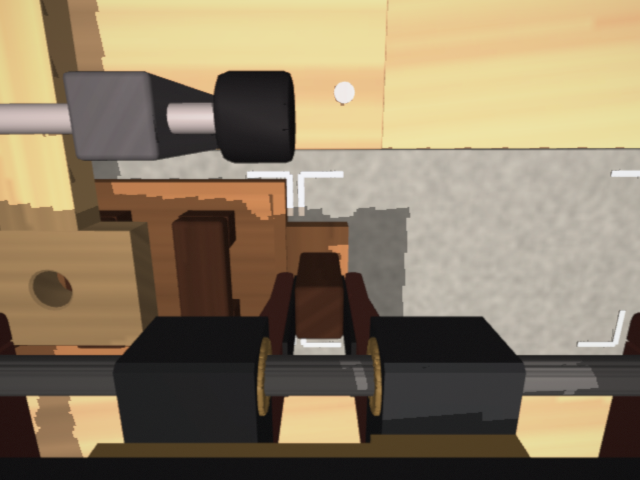

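Run:
```python
from bench import *
from h import *
gripper_open(); s=st("open"); p=list(s["ee_pos"])
move_l([p[0],p[1],.16],0.15)
move_to([0.50,0.03,0.30],down(-np.pi/2+J[2]));hold(.5);st()
w=grab("wrist","w14");grab("side","s14")
im=w["frame"].copy()
for x in(-48,48):
  for y in(-90,90):
    u=proj(w,jw(-110+x,y,26))[0]; cv2.circle(im,(int(round(u[0])),int(round(u[1]))),3,(0,255,0),1)
for p in (jw(100,0,84),jw(-100,0,70),jw(-34,-87,78),jw(-110,-107,72)):
    u=proj(w,p)[0]; cv2.circle(im,(int(round(u[0])),int(round(u[1]))),3,(0,0,255),1)
cv2.imwrite("pics/w14o.png",im)
P=cloud(w);np.save("P14.npy",P)
```

```text
open t=72.0 ee [ 0.4487 -0.0736  0.06  ] F [-0.3 -0.4 -0.2] gap 0.0879 j6 1.44
 t=74.1 ee [0.4999 0.0298 0.2999] F [-0.3  0.   0.6] gap 0.0878 j6 1.67
```

View pics/w14o.png

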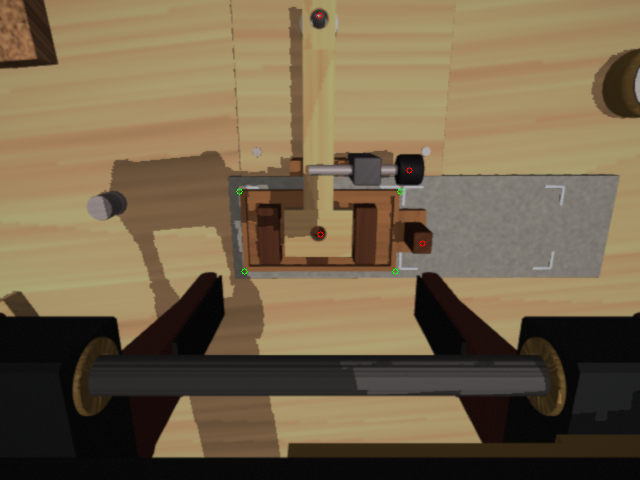

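View pics/s14.png

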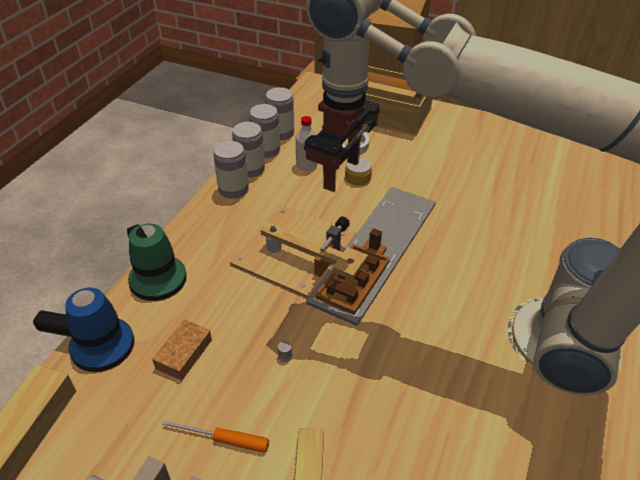

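The final overlay agrees: tray corners are within about 4 mm of the mark, the holes and knob are where predicted, and the pulls are upright. Handing in.

Run:
```python
from bench import *
from h import *
P=np.load("P14.npy");print("heights pulls/shoe/arm",P[235,270,2],P[235,366,2],P[250,340,2],P[100,318,2])
job_done(); print(state()["time"])
```

```text
heights pulls/shoe/arm 0.04452985181170599 0.04357853540030654 0.07106322711908797 0.07027092382755529
the job is handed in; nothing more can be done
the job is handed in; nothing more can be done
```

The job is done and handed in at about 74 s of the 192 s allowed; no verdict was reported. I pulled the knob out, turned the arm end for end and seated its narrow end on the pin, then pushed the knob home. After that I stood the three drawer pulls in the tray at the loading place and slid the tray along the lane by its grip to the mark.

Last checks from the final pictures:
- **Arm:** its top reads 70–71 mm at the middle and the shoe, so it lies flat, and both holes are within about 1–2 mm of where they should be.
- **Knob:** it is at its home position.
- **Pulls:** the two in view read 44–45 mm at the top, which is upright on the tray floor. The middle one is mostly hidden under the shoe; it was upright before the slide, and the side view shows nothing amiss.
- **Tray:** its corners are within about 4 mm of the mark.
- **Other things:** the bystanders look undisturbed. One pull was knocked a few centimetres during the run, so I measured it again before picking it up.

No check failed. Two measurements disagreed slightly: the pin's position by about 1 mm between pictures, and the jig and arm angles by about 0.007 rad. I corrected for the pin when refitting the arm.

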